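# Lock the work block with the red swing clamp

## Robot

A 6-joint arm with a two-finger parallel gripper is mounted at the origin on a cart in front of the work surface, level with it; the furniture and walls round the work are solid. World frame = base frame: x ahead of the robot, y to its left, z up, the work surface at z = 0. Lengths are in m, angles in rad, forces in N, time in s.
With the tool pointing down it reaches from about 0.325 to 0.85 m from the base axis. Payload 4.4 kg.
Tool frame: the origin (TCP) lies at the very end of the fingers, on their centre line; the grasp point (between the pads) lies 19 mm behind it; z points along the fingers, y is the direction in which the jaws open and shut (so a half turn about z gives the same grasp; the last joint's range is limited). The gripper opens to 94 mm and grips with 3 to 60 N. Pads are 16 mm wide; open, the fingers measure 119 mm over their backs; the gripper's body (75 mm by 177 mm) begins 78 mm behind the grasp point.
Start: joints at [0.979, 0.207, 1.542, -0, 1.393, -0.15], TCP at [0.246, 0.52, 0.205] pointing down, gripper open.
Joint ranges: [-2.73, 2.73], [-0.86, 2.22], [0.23, 2.46], [-1.11, 4.25], [0.08, 2.63], [-2.82, 2.82]. Speed limits (rad/s): [2.79, 2.79, 3.14, 3.14, 3.14, 3.14].

## Interface

Orientations are given as a unit quaternion [x, y, z, w].
In Python, from workcell import state, get_image, job_done, recognise gives the robot as it stands.
- The arm moves only by the tool drive_tool, never from a script. Its argument "motion" is a list of rows, each a list of 5 numbers: the shift along the tool's x, y, z in m, then the turn about the tool's z in degrees, then the opening in per cent of the stroke, from 0 (shut) to 100 (fully open). In form: [[dx, dy, dz, twist, fingers], ...]. A call has 1 to 10 rows; each row is the pose to reach, as a shift and turn from the pose commanded when the call began, along the tool's axes at that moment; what a row does not reach only later rows make up. A row lasts 1/8 s, in which the tool goes at most 62.5 mm and 10.7 degrees, less where a joint would pass 70% of its speed; a pose out of reach is approached as far as the arm can. A call with a gripper value outside its range is refused whole. The fingers move at their own pace and stop on an object; "newtons" is the grip in N (left out, the last holds). Time passes only in rows, so rows that repeat a pose let the fingers close. It gives the time, the measured TCP pose, the force and the opening at its end, in the units of the state.
- state(): the state, without advancing time (a new reading comes with each control period).
- get_image(name): name is "side" or "top"; returns a dict with "img" (420x560x3 uint8, red, green, blue), "vfov" (degrees; the focal length in pixels is half the picture's height over the tangent of half this angle, whatever the lens; pixels are square), "cx", "cy" (the principal point, pixels), "xyz" and "attitude" of the camera in the world. Camera axes: x right, y down, z forward; pixel columns grow to the right and rows downward; lengths in m; the calibration is good to about 2 mm. A picture is of the moment at which its call begins. There is no depth.
- job_done(): hands the job in, once; it reports no verdict.
Trained networks look in the newest picture that a camera, given by its name, has taken for a name from the list of things; names that differ only in an ending like _2 or _b are one class to them, and where a whole thing is asked for, a point or a joint stands for the part that bears it (a point fixed in the world has none). Each returns a list of dicts, best first, with "confidence" (0 to 1); they miss things now and then, are a little off and sometimes report something else, mostly with a low value. They report only what shows in the picture. A call takes as long as a camera call.
- recognise(camera, label): "xy" ([column, row] in pixels, amid what is visible of it).
The state is a dict: "time": time; "qpos": joint angles; "dq": joint speeds; "effort": joint torques, N m; "eef_pos": TCP position; "ee_rot": TCP orientation; "wrist_force": force on the tool from outside, world axes, zero at the start; "torque": the same for the moment, N m; "grip_width": opening from 0.0 (shut) to 1.0 (fully open).
Only numpy, scipy, OpenCV 4.12 (cv2) and the standard library are available. Lean on these libraries where they do the work, as an engineer would, in place of code of your own. Each camera call takes 0.05 s, during which the arm holds its last target.

## Task

Lock the work block into its fixture: turn the red clamp knob clockwise (seen from above) until it clicks past its detent and its steel finger rests in the locked position over the block, then let go. Leave the block in its place and leave the blue clamp of the empty fixture unlocked, as it is.

Things in the scene. Friction and masses are not known exactly. Their poses are not given: they have to be found in the camera images.
- red_clamp (a joint): red clamp knob, rad, about a vertical axis: 0 = unlocked, grows clockwise seen from above, 1.2 (69 degrees) = locked; hard stops at both. An over-centre spring detent holds it at either stop: it resists with about 0.14 N m as it leaves 0, less and less up to the crest at 0.6, past which it snaps to 1.2 by itself if free. It turns in place, without rising.
- red_grip (a point): on the red knob's axis, 66 mm above the bench, inside its upright grip bar (46 mm long, 14 thick, sides 48 to 82 mm above the bench). Turns with the knob: x along the bar and towards the finger's tip, z up. Below: 36 mm collar and steel finger (16 mm wide, reach 74, top 43 mm up). Stands on a fixed 120 x 210 x 12 mm plate, 65 mm from its centre; the block lies at the other end.
- blue_clamp (a joint): the same knob in blue on the other, empty, fixture plate of the same kind; 0 = unlocked, 1.2 = locked. To be left near 0.
- work_block: grey steel block 70 x 100 x 20 mm with drilled holes, lying loose between dowel pins on the plate of the red knob, its top 32 mm above the bench; origin at the centre of its underside. The locked finger passes about 4 mm above it.

How it is judged:
On the way:
1. the red knob is turned past its detent (value of joint red_clamp above 0.75 rad), for 0.1 s.
At the end, for the whole second after the job is handed in: The red knob has clicked over and sits in its locked position, within 0.18 rad (10 degrees) of 1.2 rad, at rest and released; the blue knob is still unlocked (below 0.2 rad); the work block lies flat, within 15 mm of where it was (value of joint red_clamp above 1.02 rad and velocity of joint red_clamp between -0.1 and 0.1 rad/s and value of joint blue_clamp below 0.2 rad and distance of work_block from where it was at the start of the episode below 0.015 m and angle between work_block's own z axis and vertical below 0.1 rad); the robot touches nothing.
It fails at once if the blue clamp is turned over its detent (value of joint blue_clamp above 0.5 rad).
It fails at once if the work block is pushed or lifted out of its pins (distance of work_block from where it was at the start of the episode above 0.025 m).
It also fails if it takes over 32 s, if anything falls off the work surface, if the arm or the gripper's body presses on something with over 40 N, if the wrist force passes 120 N, or if a joint passes its speed limit or range.

## Working session

There is one attempt and no reset: what is moved stays moved. The work goes in short steps, Python scripts to look and compute and a tool call to move; the robot and the scene stay as the last step left them, time stands still between calls to the robot, and variables do not carry over. Pictures are saved under pics/ and viewed, and the job is handed in when it is done.

Besides the shell and the picture viewer there is one more tool, called after "Call:" by a JSON object that holds its "method" and its "body", one argument or row to a line. drive_tool: Moves the arm, as the interface text tells. Its arguments: {"type":"object","properties":{"motion":{"type":"array"},"newtons":{"type":"number"}},"required":["motion"]}

```bash
mkdir -p pics; ls; python3 - <<'E'
from workcell import state,get_image,recognise
import cv2
s=state();print(s)
for c in("side","top"):
    d=get_image(c);cv2.imwrite(f"pics/{c}0.png",d["img"][:,:,::-1])
    print(c,{k:v for k,v in d.items() if k!="img"})
    for l in("red_clamp","red_grip","blue_clamp","work_block"):print(l,recognise(c,l))
E
```

```text
pics
{'time': 0.0, 'qpos': array([ 9.78504815e-01,  2.07417558e-01,  1.54292944e+00,  1.38832252e-06,
        1.39348978e+00, -1.50512954e-01]), 'dq': array([-7.37673744e-04, -1.35959451e-03,  3.40087046e-05, -8.15979681e-04,
        8.73741393e-04, -6.65975103e-04]), 'effort': array([-1.62684140e-03, -3.70868540e+01, -2.81416869e+01,  6.97732391e-02,
        3.61114845e-02, -1.56010847e-04]), 'eef_pos': array([0.24540666, 0.51911928, 0.20430383]), 'ee_rot': array([ 2.19097364e-01,  9.75702355e-01, -1.04531172e-03, -4.07858229e-04]), 'wrist_force': array([-0.23248106, -0.45353151, -0.07394492]), 'torque': array([-0.02762109, -0.00771097,  0.01948278]), 'grip_width': 0.999743650725486}
side {'vfov': 51.29365025142945, 'cx': 278.4458040398744, 'cy': 212.3523323193085, 'xyz': array([ 0.25475542, -0.69430793,  0.65302027]), 'attitude': array([ 0.89217663, -0.16401525,  0.07884074, -0.41340537])}
red_clamp [{'xy': [263.6, 201.6], 'confidence': 0.93}]
red_grip [{'xy': [265.5, 200.0], 'confidence': 0.79}]
blue_clamp [{'xy': [315.3, 292.3], 'confidence': 0.66}]
work_block [{'xy': [251.5, 182.9], 'confidence': 0.6}]
top {'vfov': 53.141935878336014, 'cx': 269.95479889445306, 'cy': 213.58298182955073, 'xyz': array([ 0.39403522, -0.07991641,  0.91446262]), 'attitude': array([-0.69959923,  0.71259206, -0.03482282,  0.03950757])}
red_clamp [{'xy': [219.2, 209.2], 'confidence': 0.56}]
red_grip [{'xy': [218.9, 204.7], 'confidence': 0.82}]
blue_clamp [{'xy': [358.5, 207.7], 'confidence': 0.61}]
work_block [{'xy': [181.1, 207.9], 'confidence': 0.56}]
```

View pics/side0.png

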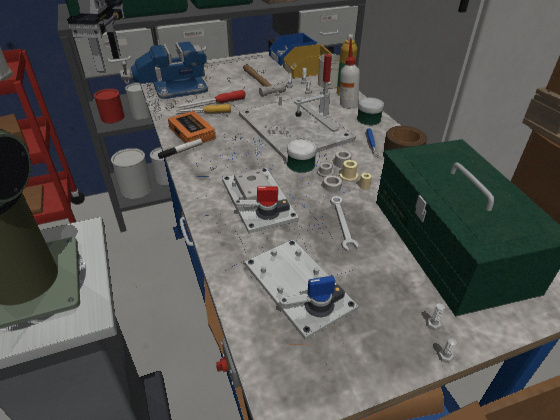

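View pics/top0.png

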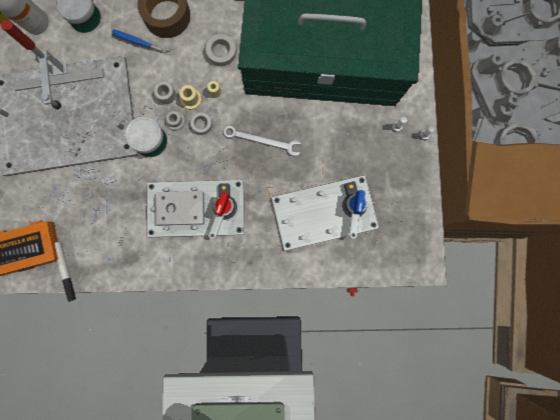

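```bash
cat > h.py <<'E'
import numpy as np,cv2
from scipy.spatial.transform import Rotation as R
def cam(d):
    f=d["img"].shape[0]/2/np.tan(np.radians(d["vfov"])/2);return f,R.from_quat(d["attitude"]).as_matrix()
def ray(d,p):
    f,M=cam(d);return M@np.array([(p[0]-d["cx"])/f,(p[1]-d["cy"])/f,1.])
def atz(d,p,z):
    r=ray(d,p);return d["xyz"]+r*(z-d["xyz"][2])/r[2]
def proj(d,X):
    f,M=cam(d);c=M.T@(np.array(X)-d["xyz"]);return np.array([c[0]/c[2]*f+d["cx"],c[1]/c[2]*f+d["cy"]])
E
python3 - <<'E'
from h import *
from workcell import get_image
for c,a in(("side",[265.5,200]),("top",[218.9,204.7])):
    d=get_image(c);print(c,atz(d,a,.066))
    x,y=map(int,a)
    im=d["img"][y-60:y+60,x-80:x+80,::-1];cv2.imwrite(f"pics/{c}_z.png",cv2.resize(im,None,fx=5,fy=5,interpolation=2))
    hsv=cv2.cvtColor(d["img"],cv2.COLOR_RGB2HSV)
    m=((hsv[...,0]<8)|(hsv[...,0]>172))&(hsv[...,1]>130)&(hsv[...,2]>60)
    n,l,s,ce=cv2.connectedComponentsWithStats(m.astype(np.uint8))
    for i in range(1,n):
        if s[i,4]>30:print(s[i],ce[i])
E
```

```text
side [0.49458122 0.00094216 0.066     ]
[346  39   9  26 104] [350.22115385  55.82692308]
[   0   49   76  176 4086] [ 39.4659814  144.18086148]
[323  54   8  28 175] [326.78285714  67.86857143]
[ 94  89  29  34 730] [108.47534247 105.29589041]
[215  90  30  12 206] [230.30582524  95.54368932]
[257 187  21  19 352] [267.15340909 195.34375   ]
[216 358  12  13 112] [221.94642857 364.8125    ]
top [0.50380699 0.02863013 0.066     ]
[  1  20  34  29 345] [17.26956522 34.04057971]
[214 192  17  24 248] [222.70967742 203.82258065]
[348 288   9   8  45] [352.24444444 290.68888889]
```

View pics/side_z.png

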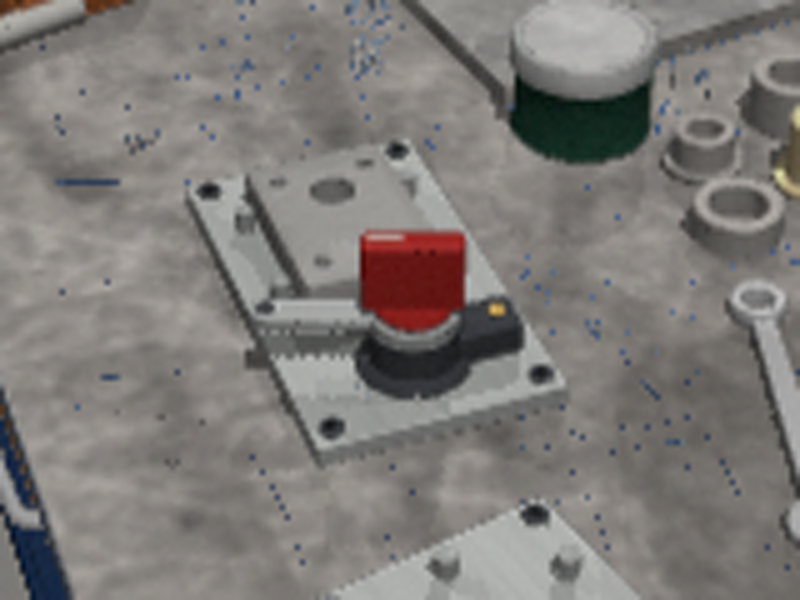

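View pics/top_z.png

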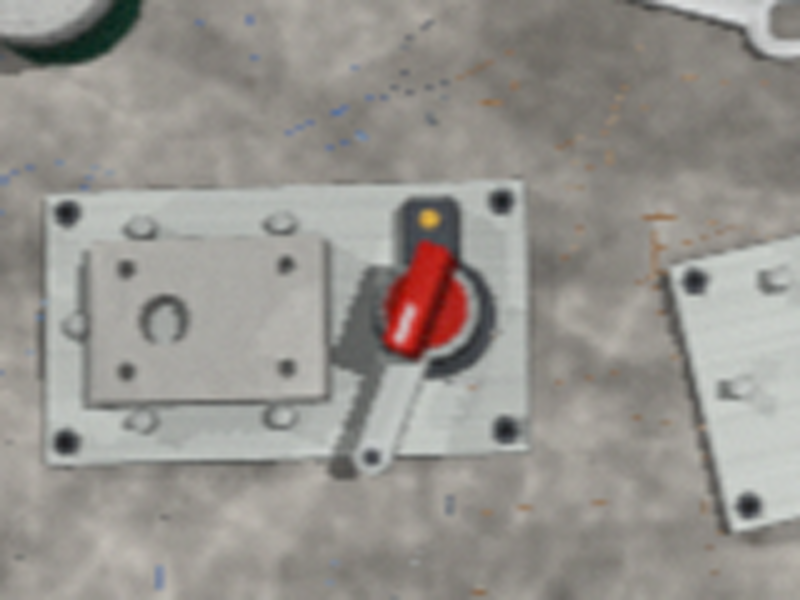

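```bash
python3 - <<'E'
from h import *
from workcell import get_image
t=get_image("top");s=get_image("side")
for n,a,b in(("redcent",[222.7,203.8],[267.2,195.3]),("grip net",[218.9,204.7],[265.5,200])):
    r1=ray(t,a);r2=ray(s,b)
    k=np.linalg.lstsq(np.c_[r1,-r2],s["xyz"]-t["xyz"],rcond=None)[0]
    print(n,t["xyz"]+k[0]*r1,s["xyz"]+k[1]*r2,atz(t,a,.066),atz(s,b,.066))
print(R.from_quat(t["attitude"]).as_matrix())
E
```

```text
redcent [0.50621278 0.02150343 0.06064504] [0.50585416 0.02159968 0.06060935] [0.50550923 0.02086734 0.066     ] [0.50356928 0.01508528 0.066     ]
grip net [0.50723054 0.03201547 0.03953821] [0.50546121 0.03248302 0.03936912] [0.50380699 0.02863013 0.066     ] [0.49458122 0.00094216 0.066     ]
[[-0.01800014 -0.99430618  0.1050296 ]
 [-0.99980924  0.01869657  0.00565   ]
 [-0.00758152 -0.10490787 -0.99445305]]
```

```bash
python3 - <<'E'
from h import *
from workcell import get_image,state
t=get_image("top");s=get_image("side")
Z=lambda p:np.array([138+p[0]/5,144+p[1]/5])-0.4
c=[(425,240),(455,250),(415,357),(385,345)]
P=np.array([atz(t,Z(p),.082) for p in c]);print(P.round(4),P.mean(0))
d=(P[2]+P[3]-P[0]-P[1])[:2];print("len",np.linalg.norm(d)/2,"dir deg",np.degrees(np.arctan2(d[1],d[0])))
tip=atz(t,Z((372,457)),.043);v=tip-P.mean(0);print("tip",tip,np.hypot(*v[:2]),np.degrees(np.arctan2(v[1],v[0])))
Zs=lambda p:np.array([185+p[0]/5,140+p[1]/5])-0.4
# plate corners -> check axis = centre+65mm
for q in[(45,198),(522,182),(528,448),(48,465)]:print("plate",atz(t,Z(q),.012).round(4))
for q in[(362,233),(465,233)]:print("side top edge",atz(s,Zs(q),.082).round(4))
X=P.mean(0)
print("proj bar top in side zoom",(proj(s,X)+.4-[185,140])*5)
st=state();M=R.from_quat(st["ee_rot"]).as_matrix();print(M.round(3))
x=M[:,0];print("tool x yaw",np.degrees(np.arctan2(x[1],x[0])))
E
```

```text
[[0.5281 0.019  0.082 ]
 [0.5238 0.007  0.082 ]
 [0.481  0.0233 0.082 ]
 [0.486  0.0353 0.082 ]] [0.50471493 0.02114238 0.082     ]
len 0.045468766398146655 dir deg 159.03368643580367
tip [0.44359447 0.04625432 0.043     ] 0.06607813766312813 157.6642109462052
plate [0.5611 0.1932 0.012 ]
plate [ 0.5641 -0.0152  0.012 ]
plate [ 0.448  -0.0165  0.012 ]
plate [0.4445 0.1904 0.012 ]
side top edge [0.4869 0.0338 0.082 ]
side top edge [0.5289 0.018  0.082 ]
proj bar top in side zoom [410.31375527 240.72133902]
[[-0.904  0.428  0.   ]
 [ 0.428  0.904  0.   ]
 [-0.     0.    -1.   ]]
tool x yaw 154.6876509845899
```

Call:
{"method": "drive_tool", "body": {
  "motion": [
    [-0.02,-0.015,0,0,100],
    [-0.06,-0.045,0,0,100],
    [-0.107,-0.081,0,0,100],
    [-0.154,-0.117,0,-1,100],
    [-0.201,-0.152,0,-2,100],
    [-0.25,-0.19,0,-3,100],
    [-0.3,-0.228,0,-4,100],
    [-0.35,-0.266,0,-4,100],
    [-0.4,-0.304,0,-4,100],
    [-0.44,-0.333,0,-4,100]
  ],
  "newtons": 20
}}

```text
time: 2.05
eef_pos: [0.5022, 0.0283, 0.2058]
ee_rot: [0.186, 0.983, 0.0, 0.0]
wrist_force: [0.1, -0.1, -0.2]
grip_width: 1.004
```

Call:
{"method": "drive_tool", "body": {
  "motion": [
    [0,0,0,0,100],
    [0,0,0,0,100],
    [0,0,0,0,100]
  ]
}}

```text
time: 2.42
eef_pos: [0.5006, 0.0319, 0.2054]
ee_rot: [0.184, 0.983, 0.0, -0.0]
wrist_force: [-0.2, 0.3, 0.3]
grip_width: 1.002
```

```bash
cat > rem.py <<'E'
from h import *
from workcell import get_image,state
st=state();M=R.from_quat(st["ee_rot"]).as_matrix();x=M[:,0]
print(st["time"],st["eef_pos"],"yaw",np.degrees(np.arctan2(x[1],x[0])),"delta tool",M.T@(np.array([.5047,.0215,.05])-st["eef_pos"]),st["wrist_force"],st["torque"],st["grip_width"],st["qpos"][5])
E
python3 rem.py; python3 - <<'E'
from h import *
from workcell import get_image
for c in("side","top"):
    d=get_image(c);cv2.imwrite(f"pics/{c}1.png",d["img"][:,:,::-1])
E
```

```text
2.425 [0.50058876 0.03190007 0.20538299] yaw 158.79231253024676 delta tool [-0.00767278 -0.00823808  0.15537761] [-0.24987479  0.31555893  0.27107207] [ 0.02925993 -0.01557234 -0.01587853] 1.0015092201112086 -1.3099980622237593
```

View pics/side1.png

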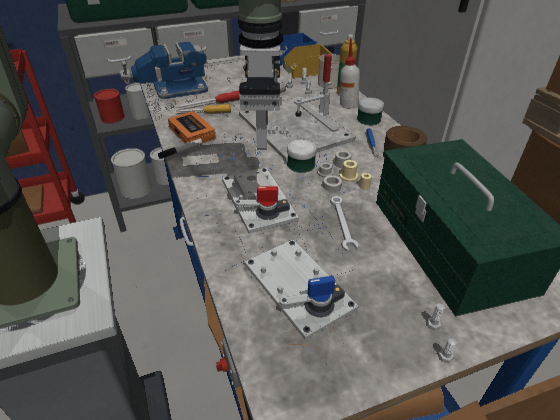

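The side picture shows the open gripper hanging above the red fixture, with fingertips at about (262,148). The red knob at (267,196) and the blue knob at (320,290) haven't moved. I'll check the tip projection and how far is left to go.

```bash
python3 rem.py; python3 - <<'E'
from h import *
from workcell import get_image,state
d=get_image("side");st=state();M=R.from_quat(st["ee_rot"]).as_matrix()
for k in(-.0535,0,.0535):print(proj(d,st["eef_pos"]+M[:,1]*k))
E
```

```text
2.525 [0.5007417  0.03188569 0.20549011] yaw 158.81094286855645 delta tool [-0.00745404 -0.00826873  0.15548881] [0.36812877 0.32118382 0.37015455] [-0.0147994   0.01015827  0.021465  ] 0.998991089705226 -1.3101416399906525
[261.35565885 150.08994868]
[262.26302929 135.70557155]
[263.08935441 122.60599103]
```

Call:
{"method": "drive_tool", "body": {
  "motion": [
    [-0.004,-0.004,0,0,100],
    [-0.0075,-0.008,0.02,0,100],
    [-0.0075,-0.008,0.06,0,100],
    [-0.0075,-0.008,0.09,0,100],
    [-0.0075,-0.008,0.11,0,100],
    [-0.0075,-0.008,0.13,0,100],
    [-0.0075,-0.008,0.145,0,100],
    [-0.0075,-0.008,0.154,0,100],
    [-0.0075,-0.008,0.154,0,100],
    [-0.0075,-0.008,0.154,0,100]
  ]
}}

```text
time: 3.82
eef_pos: [0.506, 0.0204, 0.0521]
ee_rot: [0.185, 0.983, 0.0, 0.001]
wrist_force: [0.4, -0.9, 0.4]
grip_width: 1.001
```

```bash
python3 rem.py; python3 - <<'E'
from h import *
from workcell import get_image
o=[]
for c,(x,y) in(("side",(265,195)),("top",(222,204))):
    d=get_image(c);o.append(cv2.resize(d["img"][y-75:y+75,x-50:x+50,::-1],None,fx=4,fy=4,interpolation=2))
cv2.imwrite("pics/g2.png",np.hstack(o))
E
```

```text
3.825 [0.5060287  0.02037117 0.05212793] yaw 158.68789201420753 delta tool [0.00165102 0.00056798 0.00212588] [ 0.41053838 -0.92299913  0.44635042] [ 0.03872006 -0.01146655 -0.00229966] 1.0012643214634984 -1.329653775117309
```

View pics/g2.png

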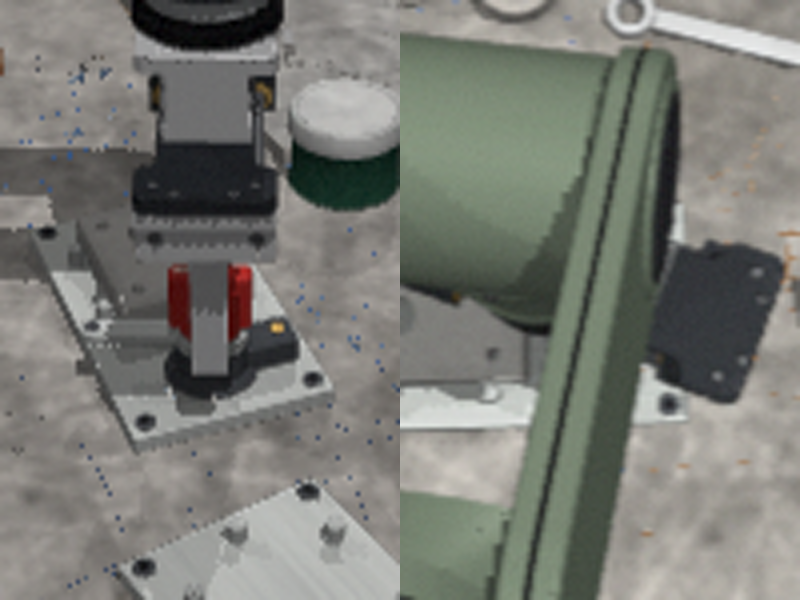

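In the side crop, the near finger stands in front of the red bar at about (210,320), with the other finger hidden behind it. The jaws straddle the bar, clear of the steel finger and the dark ledge, so I'll close them.

Call:
{"method": "drive_tool", "body": {
  "motion": [
    [0.001,0.0005,0.001,0,0],
    [0.001,0.0005,0.001,0,0],
    [0.001,0.0005,0.001,0,0],
    [0.001,0.0005,0.001,0,0],
    [0.001,0.0005,0.001,0,0],
    [0.001,0.0005,0.001,0,0],
    [0.001,0.0005,0.001,0,0],
    [0.001,0.0005,0.001,0,0]
  ],
  "newtons": 30
}}

```text
time: 4.92
eef_pos: [0.5048, 0.0218, 0.0505]
ee_rot: [0.185, 0.983, 0.001, 0.0]
wrist_force: [4.5, 11.1, -1.7]
grip_width: 0.186
```

Call:
{"method": "drive_tool", "body": {
  "motion": [
    [0,0,0,0,0],
    [0,0,0,0,0],
    [0,0,0,0,0]
  ]
}}

```text
time: 5.3
eef_pos: [0.5054, 0.0235, 0.0504]
ee_rot: [0.185, 0.983, 0.002, 0.001]
wrist_force: [2.5, 7.0, -2.5]
grip_width: 0.144
```

```bash
python3 rem.py
```

```text
5.3 [0.50539869 0.02345118 0.05043411] yaw 158.67007065850632 delta tool [-5.86664172e-05 -2.07351071e-03  4.25235130e-04] [ 2.45179774  6.96844233 -2.51915491] [ 1.09252555 -0.40169432  0.10585736] 0.14356728864630391 -1.3284804948236297
```

Call:
{"method": "drive_tool", "body": {
  "motion": [
    [0,0.002,0,0,0],
    [0,0.002,0,7,0],
    [0,0.002,0,15,0],
    [0,0.002,0,23,0],
    [0,0.002,0,31,0],
    [0,0.002,0,39,0],
    [0,0.002,0,47,0],
    [0,0.002,0,54,0],
    [0,0.002,0,61,0],
    [0,0.002,0,66,0]
  ]
}}

```text
time: 6.55
eef_pos: [0.5059, 0.0238, 0.0505]
ee_rot: [0.692, 0.722, 0.001, 0.0]
wrist_force: [3.0, 3.3, -2.5]
grip_width: 0.149
```

```bash
python3 rem.py
```

```text
6.55 [0.50586311 0.02378292 0.05045988] yaw 92.46681314394048 delta tool [-0.00223128 -0.00126089  0.00045562] [ 3.03768976  3.30936273 -2.48143713] [ 0.33382939 -0.24318082 -0.04273041] 0.14936642602983644 -0.16884711454356485
```

Call:
{"method": "drive_tool", "body": {
  "motion": [
    [0,0,0,2,0],
    [0,0,0,3,0],
    [0,0,0,3,0],
    [0,0,0,3,30],
    [0,0,0,3,60],
    [0,0,0,3,100],
    [0,0,0,3,100],
    [0,0,0,3,100],
    [0,0,0,3,100]
  ]
}}

```text
time: 7.68
eef_pos: [0.5053, 0.0231, 0.0505]
ee_rot: [0.709, 0.705, -0.0, 0.0]
wrist_force: [0.2, -0.3, -0.5]
grip_width: 0.748
```

```bash
python3 rem.py
```

```text
7.675 [0.5052689  0.02311278 0.0504594 ] yaw 89.68942107607852 delta tool [-0.00161581 -0.00056012  0.00045954] [ 0.22147887 -0.32295387 -0.45452116] [-0.02062315  0.01435895  0.0153608 ] 0.7484627664251664 -0.12003170873891794
```

Call:
{"method": "drive_tool", "body": {
  "motion": [
    [0,0,-0.01,0,100],
    [0,0,-0.04,0,100],
    [0,0,-0.08,0,100],
    [0,0,-0.12,0,100],
    [0,0,-0.15,0,100],
    [0.05,0,-0.16,0,100],
    [0.1,0,-0.16,0,100],
    [0.15,0,-0.16,0,100],
    [0.2,0,-0.16,0,100],
    [0.23,0,-0.16,0,100]
  ]
}}

```text
time: 8.93
eef_pos: [0.5062, 0.2555, 0.2113]
ee_rot: [0.708, 0.706, 0.001, 0.0]
wrist_force: [-0.5, 0.3, -0.4]
grip_width: 0.999
```

Call:
{"method": "drive_tool", "body": {
  "motion": [
    [0,0,0,0,100],
    [0,0,0,0,100],
    [0,0,0,0,100]
  ]
}}

```text
time: 9.3
eef_pos: [0.5067, 0.2519, 0.2106]
ee_rot: [0.71, 0.705, -0.0, 0.0]
wrist_force: [0.1, 0.1, -0.0]
grip_width: 0.999
```

```bash
python3 rem.py; python3 - <<'E'
from h import *
from workcell import get_image,recognise
o=[]
for c,(x,y) in(("side",(275,235)),("top",(260,204))):
    d=get_image(c);o.append(cv2.resize(d["img"][y-75:y+75,x-100:x+100 if c=="side" else x+125,::-1],(400,300),interpolation=2));print(c,[recognise(c,l)[:1] for l in("red_clamp","blue_clamp","work_block")])
    cv2.imwrite(f"pics/{c}3.png",d["img"][:,:,::-1])
cv2.imwrite("pics/g3.png",cv2.resize(np.hstack(o),None,fx=1,fy=1))
d=get_image("top");x,y=218,204
cv2.imwrite("pics/t3.png",cv2.resize(d["img"][144:264,138:298,::-1],None,fx=5,fy=5,interpolation=2))
E
```

```text
9.3 [0.50671146 0.25190048 0.21059284] yaw 89.59577257421063 delta tool [-0.23035258 -0.00039217  0.16067364] [ 0.07271585  0.12021609 -0.04416055] [-0.04756063  0.08874085 -0.00720944] 0.99889089719126 0.31574645654786326
side [[{'xy': [266.2, 196.2], 'confidence': 0.98}], [{'xy': [314.8, 293.1], 'confidence': 0.96}], [{'xy': [252.4, 182.6], 'confidence': 0.88}]]
top [[{'xy': [218.8, 204.2], 'confidence': 0.92}], [{'xy': [357.2, 208.4], 'confidence': 0.91}], [{'xy': [176.6, 208.3], 'confidence': 0.81}]]
```

View pics/g3.png

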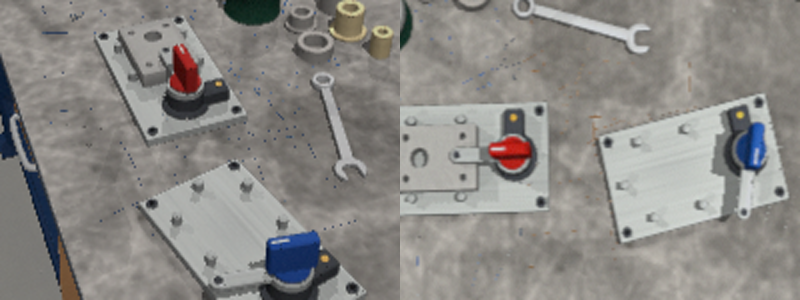

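View pics/t3.png

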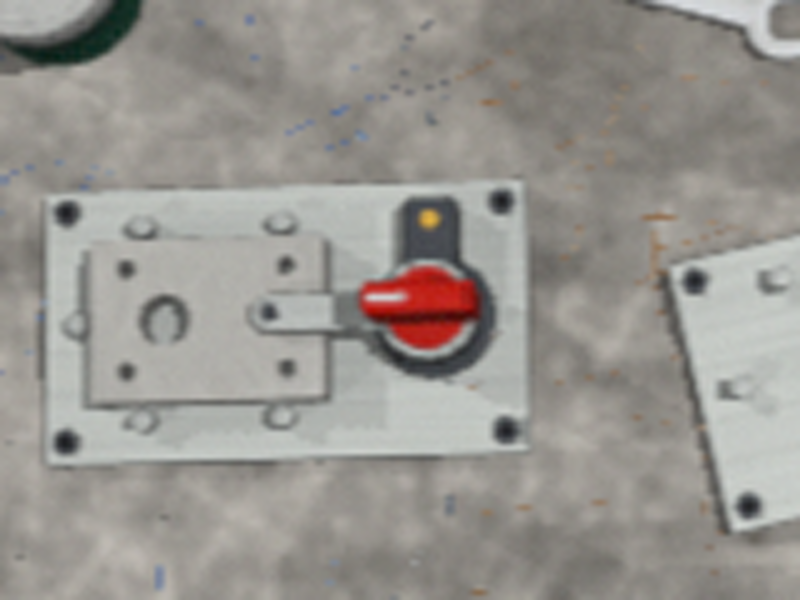

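The steel finger now lies along the plate over the block, with its tip at zoom (268,313) and the knob at (425,300). Its direction is about 90°, roughly 69° from where it started. The block hasn't moved (same corners at (88,240) to (328,402)), the blue finger points as it did before, and the arm is clear.

```bash
python3 -c "
from workcell import job_done
print(job_done())"
```

```text
the job is handed in; nothing more can be done
None
```

The red clamp is locked over the block and the job is handed in; no verdict was reported. I gripped the bar of the red knob at about 30 N, turned it about 69° clockwise, opened the jaws, and moved the arm up and clear, all by about 9.4 s.

- **Red clamp:** the last top picture shows its steel finger over the block at about 90° yaw, against about 158° at the start, so it sits at the locked stop.
- **Work block:** its corners are at the same pixels as before. The networks' block position in the top picture shifted about 4 px, but that follows the finger now covering part of it.
- **Blue clamp:** it looks unchanged in both pictures.
- **Arm:** the wrist force read about 0 N at the end, and the gripper was open and clear of everything.
- **Disagreement:** in the first look, the networks' red grip point differed by about 28 mm between the two cameras. I used the bar's top edges instead; both cameras agreed on those to about 2 mm, and the grip then showed the bar's true centre within about 2 mm of that.

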